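Change over the brush washers in the drop-front drying cabinet

ROBOT

A 6-joint arm with a two-finger parallel gripper is mounted at the origin on the work surface. World frame = base frame: x ahead of the robot, y to its left, z up, the work surface at z = 0. Lengths are in m, angles in degrees, forces in N, time in s.
With the tool pointing down it reaches from about 0.3 to 0.75 m from the base axis. Payload 8.5 kg.
Tool frame: the origin (TCP) lies midway between the tips of the shut fingers; the grasp point (between the pads) lies grasp_offset behind it (grasp_offset is the distance from the TCP to the grasp point, in m); z points along the fingers, y is the line along which they close (so a half turn about z gives the same grasp; the last joint's range is limited). The gripper opens to 85 mm and grips with 20 to 120 N. Pads are 22 mm wide; open, the fingers measure 114 mm over their backs; the gripper's body (76 mm by 85 mm) begins 54 mm behind the grasp point. The pads swing forward as they close: fully open they stand 13 mm farther back than shut.
Start: joints at [-83.383, 21.807, 74.336, -0, 83.858, -12.336], TCP at [0.179, -0.52, 0.231] pointing down, gripper open.
Joint ranges: [-178.18, 178.18], [-50.72, 133.34], [12.68, 142.11], [-81.47, 261.47], [9.98, 163.14], [-165.26, 165.26]. Speed limits (degrees/s): [136.94, 136.94, 180, 180, 180, 180].

INTERFACE

Orientations are given as a 3x3 rotation matrix whose columns are the frame's x, y, z axes.
In Python, from rig import observe, get_image, camera_params, close_job, grasp_offset gives the robot as it stands.
- The arm moves only by the shell command python3 -m handwheel 'ROWS' [OPENING] [FORCE]. ROWS is JSON, a list of rows, each a list of 2 entries, a list of its own where there are three numbers: the shift along the tool's x, y, z as a fraction of full scale, then the turn, a rotation vector about the tool's x, y, z as a fraction of full scale. In form: [[[dx, dy, dz], [ax, ay, az]], ...]. A call has 1 to 10 rows; each row is the pose to reach, as a shift and turn from the pose commanded when the call began, along the tool's axes at that moment, turning the shorter way round; what a row does not reach only later rows make up. Full scale, the value 1, is 0.5 m for a shift and pi rad for a turn. A row lasts 1/10 s, in which the tool goes at most 50 mm and 8.59 degrees, less where a joint would pass 70% of its speed; a pose out of reach is approached as far as the arm can. A call with a number of a shift or a turn outside -1 to 1 is refused whole. A call with a gripper value outside its range is refused whole. OPENING is the opening, from 0 (shut) to 1 (fully open), set as the call begins (- or left out, the last holds). The fingers move at their own pace and stop on an object; FORCE is the grip in N (left out, the last holds). Time passes only in rows, so rows that repeat a pose let the fingers close. It gives the time, the measured TCP pose, the force, the opening and the grip force at its end, in the units of the state.
- observe(): the state, without advancing time (a new reading comes with each control period).
- get_image(name): name is "scene" or "top"; returns (picture, depth): 384x512x3 uint8, red, green, blue; 384x512 float32, m along the optical axis (not along the pixel's ray), 0 where there is no reading.
- camera_params(name): a dict with "K" (3x3 intrinsics, pixels), "R" (3x3) and "t" (3): a world point X has camera coordinates R X + t. Camera axes: x right, y down, z forward; pixel columns grow to the right and rows downward; lengths in m; the calibration is good to about 2 mm. A picture is of the moment at which its call begins. camera_params takes no time and is no camera call.
- close_job(): hands the job in; it is judged then, once.
The state is a dict: "time_s": time; "q": joint angles; "qvel": joint speeds; "joint_efforts": joint torques, N m; "position": TCP position; "tool_rot": TCP orientation; "ft_force": force on the tool from outside, world axes, zero at the start; "wrist_torque": the same for the moment, N m; "grip_width": finger opening in m; "gripper_force": force on a finger pad.
Only numpy, scipy, OpenCV 4.12 (cv2) and the standard library are available. Lean on these libraries where they do the work, as an engineer would, in place of code of your own. Each camera call takes 0.05 s, during which the arm holds its last target. There are 200 camera calls.

TASK

Change over the painter's brush washers: first pull the drying cabinet's drop-down front all the way down, take out the dry plain steel washer and stand it upright fully on the round cork mat, hang every coloured washer that is out by its handle over both prongs of the twin hook of its own colour, hanging still and upright, and only then push the front up again until it is fully shut. Leave the paint jar, the brush pot and the mixing bowl where they are.

Things in the scene. Friction and masses are not known exactly. Their poses are not given: they have to be found in the camera images.
- washer_red: loose red brush washer: closed upright can 80 mm across, steel lid 84 mm across with its top 95 mm above the table, 0.25 to 0.45 kg, with a stiff upright arch handle that does not fold. Origin: centre of its underside; z up; y along the handle. May be absent (None)
- bail_red (a point): middle of the red washer's handle bar, 160 mm above its underside. The straight bar runs along the washer's y, 8 mm thick and 92 mm between its two uprights; its middle 34 mm is a round dark wooden grip 14 mm thick; 58 mm free between bar and lid. The washer is the same turned by half a turn
- washer_yellow: loose yellow brush washer: closed upright can 80 mm across, steel lid 84 mm across with its top 95 mm above the table, 0.25 to 0.45 kg, with a stiff upright arch handle that does not fold. Origin: centre of its underside; z up; y along the handle. May be absent (None)
- bail_yellow (a point): middle of the yellow washer's handle bar, 160 mm above its underside. The straight bar runs along the washer's y, 8 mm thick and 92 mm between its two uprights; its middle 34 mm is a round dark wooden grip 14 mm thick; 58 mm free between bar and lid. The washer is the same turned by half a turn
- washer_blue: loose blue brush washer: closed upright can 80 mm across, steel lid 84 mm across with its top 95 mm above the table, 0.25 to 0.45 kg, with a stiff upright arch handle that does not fold. Origin: centre of its underside; z up; y along the handle. May be absent (None)
- bail_blue (a point): middle of the blue washer's handle bar, 160 mm above its underside. The straight bar runs along the washer's y, 8 mm thick and 92 mm between its two uprights; its middle 34 mm is a round dark wooden grip 14 mm thick; 58 mm free between bar and lid. The washer is the same turned by half a turn
- washer_steel: loose plain steel brush washer: closed upright can 80 mm across, steel lid 84 mm across with its top 95 mm above the table, 0.25 to 0.45 kg, with a stiff upright arch handle that does not fold. Origin: centre of its underside; z up; y along the handle. Starts hung in the cabinet on one of the hooks
- bail_steel (a point): middle of the plain steel washer's handle bar, 160 mm above its underside. The straight bar runs along the washer's y, 8 mm thick and 92 mm between its two uprights; its middle 34 mm is a round dark wooden grip 14 mm thick; 58 mm free between bar and lid. The washer is the same turned by half a turn
- hook_red: fixed twin hook with red plate on the cabinet's rail: two 8 mm prongs at y = +-31 mm, pointing to -x. Origin: where a hung washer's bar middle rests, between the prongs, 235 mm above the table; x into the cabinet, y along the rail, z up. From it: prongs' low point 10 mm below, upturned tips to 21 mm in -x and 16 mm up; the sloping prongs run back to the plate, face at x = 49 mm, top 22 mm up
- hook_yellow: fixed twin hook with yellow plate on the cabinet's rail: two 8 mm prongs at y = +-31 mm, pointing to -x. Origin: where a hung washer's bar middle rests, between the prongs, 235 mm above the table; x into the cabinet, y along the rail, z up. From it: prongs' low point 10 mm below, upturned tips to 21 mm in -x and 16 mm up; the sloping prongs run back to the plate, face at x = 49 mm, top 22 mm up
- hook_blue: fixed twin hook with blue plate on the cabinet's rail: two 8 mm prongs at y = +-31 mm, pointing to -x. Origin: where a hung washer's bar middle rests, between the prongs, 235 mm above the table; x into the cabinet, y along the rail, z up. From it: prongs' low point 10 mm below, upturned tips to 21 mm in -x and 16 mm up; the sloping prongs run back to the plate, face at x = 49 mm, top 22 mm up
- cabinet: fixed grey drying cabinet, open above, 400 mm wide (y); steel plinth 40 mm high, 12 mm side walls 175 mm high, wire back with a dark rail up to 250 mm high. Origin: on the table under the middle of the hinge line; x to the back, y along the width, z up. The hooks sit 120 mm apart, 57 mm behind the hinge line; the rail's face is 115 mm behind the hinge line
- flap (a joint): drop-down plywood front, hinged along its lower edge, stiff hinge that stays where it is left: 0 rad = shut (upright), 1.55 rad = fully down (level, towards -x of the cabinet)
- flap_hinge (a point): middle of the front's hinge line, 45 mm above the table; the hinge runs along the cabinet's y. The board is 370 mm wide, 130 mm high, 12 mm thick, centred on the hinge line
- flap_bar (a point): middle of the front's steel pull bar: 10 mm round bar, 110 mm long along y, standing out past the board's free edge in the board's own plane, 170 mm from the hinge line, with a 35 mm gap between it and the board; on top of the front when it is shut, 45 mm above the table when it is down
- paint_jar: green paint jar with white cap, 68 mm across, 90 mm high, loose, to be left alone; origin under its centre
- brush_pot: white pot of brushes, 76 mm across, 185 mm high with the brushes, loose, to be left alone; origin under its centre
- mixing_bowl: small blue bowl, 110 mm across, 50 mm high, loose, to be left alone; origin under its centre
- cork_mat: round cork mat, 140 mm across, 3 mm thick, fixed on the table; origin under its centre
Things that resemble listed ones, but are neither listed nor needed, are in the scene too. Leave any green or orange look-alike of the washer_steel alone. What is shaped like the washer_blue but green is not meant.

How it is judged (in metres and radians):
On the way, in this order (a step that is already met when the one before it is completed fails the run):
1. the front is pulled all the way down (value of joint flap above 1.4 rad), for 0.2 s.
2. the steel washer stands on the cork mat and every coloured washer hangs by its handle on the hook of its colour, with the front still down (x of bail_red in the frame of hook_red between -0.02 and 0.03 m and y of bail_red in the frame of hook_red between -0.025 and 0.025 m and z of bail_red in the frame of hook_red between -0.012 and 0.02 m and contact force between washer_red and hook_red above 0.5 N and x of bail_yellow in the frame of hook_yellow between -0.02 and 0.03 m and y of bail_yellow in the frame of hook_yellow between -0.025 and 0.025 m and z of bail_yellow in the frame of hook_yellow between -0.012 and 0.02 m and contact force between washer_yellow and hook_yellow above 0.5 N and x of bail_blue in the frame of hook_blue between -0.02 and 0.03 m and y of bail_blue in the frame of hook_blue between -0.025 and 0.025 m and z of bail_blue in the frame of hook_blue between -0.012 and 0.02 m and contact force between washer_blue and hook_blue above 0.5 N and horizontal distance between washer_steel and cork_mat below 0.035 m and height (world z) of washer_steel below 0.012 m and angle between washer_steel's own z axis and vertical below 0.1 rad and linear speed of washer_steel below 0.05 m/s and contact force between washer_steel and cork_mat above 0.5 N and value of joint flap above 1 rad), for 0.3 s.
At the end, for the whole second after the job is handed in: the steel washer stands upright on the cork mat (centres within 35 mm), every coloured washer present hangs at rest by its handle bar on both prongs of its own colour's hook (bar middle within 25 mm sideways of the hook's middle, upright within 17 degrees), and the front is shut to within 0.08 rad (x of bail_red in the frame of hook_red between -0.02 and 0.03 m and y of bail_red in the frame of hook_red between -0.025 and 0.025 m and z of bail_red in the frame of hook_red between -0.012 and 0.02 m and contact force between washer_red and hook_red above 0.5 N and angle between each of washer_red, washer_yellow, washer_blue's own z axis and vertical below 0.3 rad and linear speed of each of washer_red, washer_yellow, washer_blue, washer_steel below 0.05 m/s and x of bail_yellow in the frame of hook_yellow between -0.02 and 0.03 m and y of bail_yellow in the frame of hook_yellow between -0.025 and 0.025 m and z of bail_yellow in the frame of hook_yellow between -0.012 and 0.02 m and contact force between washer_yellow and hook_yellow above 0.5 N and x of bail_blue in the frame of hook_blue between -0.02 and 0.03 m and y of bail_blue in the frame of hook_blue between -0.025 and 0.025 m and z of bail_blue in the frame of hook_blue between -0.012 and 0.02 m and contact force between washer_blue and hook_blue above 0.5 N and horizontal distance between washer_steel and cork_mat below 0.035 m and height (world z) of washer_steel below 0.012 m and angle between washer_steel's own z axis and vertical below 0.1 rad and contact force between washer_steel and cork_mat above 0.5 N and value of joint flap below 0.08 rad); the robot touches nothing.
It fails at once if the paint jar is shoved more than 40 mm (distance of paint_jar from where it was at the start of the episode above 0.04 m).
It fails at once if the brush pot is shoved more than 40 mm (distance of brush_pot from where it was at the start of the episode above 0.04 m).
It fails at once if the mixing bowl is shoved more than 40 mm (distance of mixing_bowl from where it was at the start of the episode above 0.04 m).
Of washer_red, washer_yellow, washer_blue only 2 to 3 are there at a start; the rules pass over those that are not, and their reading is None.
At some moment in a run one of washer_red, washer_yellow, washer_blue may be knocked a few centimetres aside while the robot is not near it.
It also fails if it takes over 210 s, if anything falls off the work surface, if the arm or the gripper's body presses on something with over 40 N, if the wrist force passes 120 N, or if a joint passes its speed limit or range.

## Working session

There is one attempt and no reset: what is moved stays moved. The work goes in short steps, Python scripts to look and compute and a shell command to move; the robot and the scene stay as the last step left them, time stands still between calls to the robot, and variables do not carry over. Pictures are saved under pics/ and viewed, at most 14 in all, crops included, and the job is handed in when it is done.

```bash
mkdir -p pics; ls
python3 - <<'E'
from rig import *
import cv2, numpy as np
for n in("scene","top"):
    p,d=get_image(n); cv2.imwrite(f"pics/{n}0.png",p[:,:,::-1]); np.save(f"pics/{n}0.npy",d)
    print(n,{k:np.round(v,4).tolist() for k,v in camera_params(n).items() if k in "KRt"})
print(observe()); print(grasp_offset)
E
```

```text
pics
scene {'K': [[420.6517, 0.0, 252.6338], [0.0, 420.6517, 187.5234], [0.0, 0.0, 1.0]], 'R': [[0.4811, 0.8767, -0.0056], [0.717, -0.3971, -0.573], [-0.5045, 0.2716, -0.8196]], 't': [-0.1886, -0.3039, 1.5766]}
top {'K': [[408.147, 0.0, 260.891], [0.0, 408.147, 195.5136], [0.0, 0.0, 1.0]], 'R': [[0.0056, -1.0, -0.0037], [-0.9897, -0.0051, -0.1429], [0.1429, 0.0045, -0.9897]], 't': [-0.0597, 0.5385, 1.5358]}
{'time_s': 0.1, 'q': array([-8.33833988e+01,  2.18393863e+01,  7.43780627e+01, -3.82118739e-04,
        8.38562937e+01, -1.23368897e+01]), 'qvel': array([-0.00726294, -0.0459506 , -0.11569043,  0.03179662,  0.02859508,
        0.04852173]), 'joint_efforts': array([ 4.08536274e-03, -4.49218512e+01, -2.31656992e+01, -1.76597423e-04,
        3.64377549e-03, -5.84517927e-07]), 'position': array([ 0.17859777, -0.51993867,  0.23076618]), 'tool_rot': array([[ 9.45782327e-01,  3.24801116e-01, -1.54887496e-04],
       [ 3.24801042e-01, -9.45781502e-01,  1.27771722e-03],
       [ 2.68514251e-04, -1.25874999e-03, -9.99999172e-01]]), 'ft_force': array([ 0.23767246,  0.26111172, -0.70390559]), 'wrist_torque': array([0.03952278, 0.02352061, 0.01647431]), 'gripper_force': 0.0, 'grip_width': 0.08551378797372927}
0.0187
```

View pics/scene0.png

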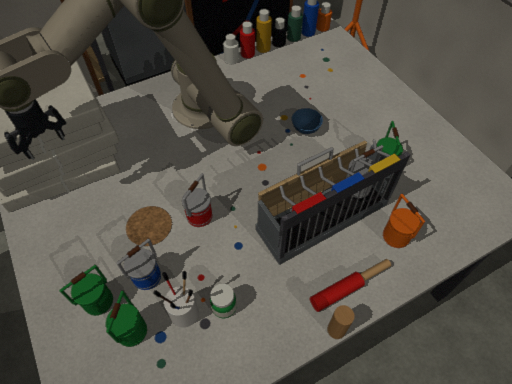

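View pics/top0.png

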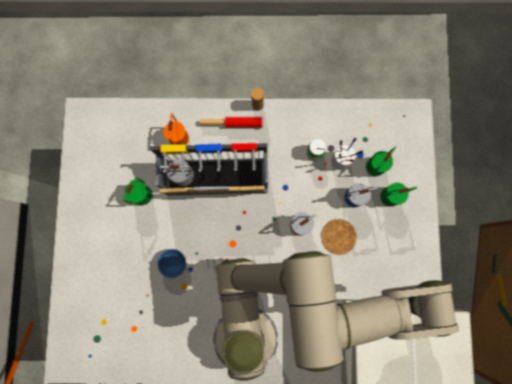

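The scene view shows red at (198,208), blue at (142,270), the mat at (148,225), and the cabinet at (330,200) with plates red, blue and yellow from left to right. The steel washer hangs on the yellow hook. In the top view red is at (302,224), blue at (358,195), the mat at (338,236), the jar at (317,148), the pot at (345,152) and the bowl at (172,263). There is no yellow washer.

```bash
cat > h.py <<'E'
from rig import *
import cv2, numpy as np
def cloud(n,save=None):
    p,d=get_image(n)
    if save: cv2.imwrite(f"pics/{save}.png",p[:,:,::-1])
    c=camera_params(n);K=c["K"];v,u=np.mgrid[:384,:512]
    X=np.stack([(u-K[0,2])/K[0,0]*d,(v-K[1,2])/K[1,1]*d,d],-1)
    W=(X-c["t"])@c["R"]; W[d==0]=9
    return p,W,cv2.cvtColor(p,cv2.COLOR_RGB2HSV)
def pca(P):
    m=np.median(P[:,:2],0);P=P[np.hypot(*(P[:,:2]-m).T)<.07];c=P[:,:2].mean(0)
    s,V=np.linalg.eigh(np.cov((P[:,:2]-c).T));a=V[:,1];t=(P[:,:2]-c)@a
    return c+a*(t.min()+t.max())/2,np.degrees(np.arctan2(a[1],a[0]))%180,np.ptp(t),len(P)
E
python3 - <<'E'
from h import *
np.set_printoptions(precision=4,suppress=True)
for n in("top","scene"):
    p,W,H=cloud(n); h,s,v=H[...,0],H[...,1],H[...,2]; x,y,z=np.moveaxis(W,-1,0)
    print(n,"table z",np.median(z[300:360,60:150]))
    def blob(name,m):
        P=W[m]
        if len(P)>5: print(name,len(P),np.median(P,0),P.min(0),P.max(0))
    col={"red":((h<5)|(h>175)),"blue":(h>100)&(h<125),"yellow":(h>22)&(h<32)}
    for k,m in col.items():
        mm=m&(s>150)&(z>.2)&(z<.27)&(x>.4)&(x<.9)&(abs(y)<.4)
        blob("plate "+k,mm)
        if mm.sum()>5: print("   ",pca(W[mm]))
    ck=(h>8)&(h<20)&(s>70)&(abs(z)<.015)&(x<.6)&(y<-.1)
    blob("cork",ck)
    if ck.sum()>10:
        q=cv2.minEnclosingCircle(W[ck][:,:2].astype(np.float32)); print(q)
    # handles: cluster of points z .145-.175
    m=((z>.14)&(z<.18)&(x<.75)&(x>.25)&(y<.0)&(y>-.7)).astype(np.uint8)
    k,l,st,ce=cv2.connectedComponentsWithStats(m,connectivity=8)
    for i in range(1,k):
        if st[i,4]>8: print("hi",ce[i],pca(W[l==i]))
    m=((z>.085)&(z<.102)&(x<.75)&(x>.25)&(y<.0)&(y>-.7)).astype(np.uint8)
    k,l,st,ce=cv2.connectedComponentsWithStats(m,connectivity=8)
    for i in range(1,k):
        if st[i,4]>40: print("lid",ce[i],cv2.minEnclosingCircle(W[l==i][:,:2].astype(np.float32)),np.median(W[l==i],0))
    # flap: wooden
    m=(h>8)&(h<25)&(s>60)&(x>.35)&(x<.7)&(y>-.1)&(y<.35)&(z>.12)&(z<.24)
    blob("flap",m); print(pca(W[m]) if m.sum()>5 else 0)
    c=cv2.resize(p[130:260,230:430] if n=="scene" else p[120:260,110:420],None,fx=2.5 if n=="top" else 4,fy=2.5 if n=="top" else 4,interpolation=2)
    cv2.imwrite(f"pics/c_{n}.png",c[:,:,::-1])
E
```

```text
top table z 6.340011714085658e-05
plate red 189 [0.6727 0.0002 0.2557] [ 0.6617 -0.0435  0.2205] [0.6877 0.0443 0.2651]
    (array([0.6737, 0.0004]), np.float64(93.19783638459113), np.float64(0.08806381493544609), 189)
plate blue 176 [0.669  0.1213 0.2554] [0.6584 0.0767 0.2283] [0.6839 0.1703 0.2639]
    (array([0.6696, 0.1235]), np.float64(92.48803049700518), np.float64(0.09353825092939595), 176)
plate yellow 191 [0.6673 0.2407 0.2551] [0.6562 0.1994 0.231 ] [0.6795 0.2847 0.2617]
    (array([0.6672, 0.2421]), np.float64(90.5070716981813), np.float64(0.08514218167156107), 191)
cork 1012 [ 0.3861 -0.3588  0.0035] [ 0.3172 -0.4276 -0.0079] [ 0.4528 -0.2906  0.0143]
((0.385277658700943, -0.3592330515384674), 0.0699937716126442)
hi [351.8462 142.0769] (array([ 0.7179, -0.3851]), np.float64(155.4769807825811), np.float64(0.01324845284254832), 13)
hi [340.2 144.1] (array([ 0.7101, -0.3422]), np.float64(69.85121475083653), np.float64(0.014303366709849061), 10)
hi [386.284  157.3086] (array([ 0.663 , -0.5081]), np.float64(140.99941268068764), np.float64(0.09526566522596454), 81)
hi [357.1 
[... 4964 characters left out ...]
636149644851685), 0.04928044229745865) [ 0.5485 -0.563   0.0948]
lid [221.43   294.4686] ((0.7219913005828857, -0.2707251012325287), 0.030141130089759827) [ 0.723  -0.271   0.0897]
lid [179.1844 302.1302] ((0.6886729598045349, -0.3711180090904236), 0.03847452998161316) [ 0.6949 -0.372   0.0994]
lid [125.6083 321.0428] ((0.667810320854187, -0.5103021860122681), 0.04854654520750046) [ 0.6732 -0.5043  0.0948]
lid [107.9184 318.7143] ((0.6477947235107422, -0.5382899045944214), 0.02329658530652523) [ 0.6466 -0.5423  0.0943]
flap 1487 [0.5512 0.1071 0.1608] [ 0.5316 -0.0685  0.12  ] [0.6622 0.3166 0.2399]
(array([0.5505, 0.107 ]), np.float64(91.76014944613918), np.float64(0.1397223725108699), 535)
```

View pics/c_scene.png

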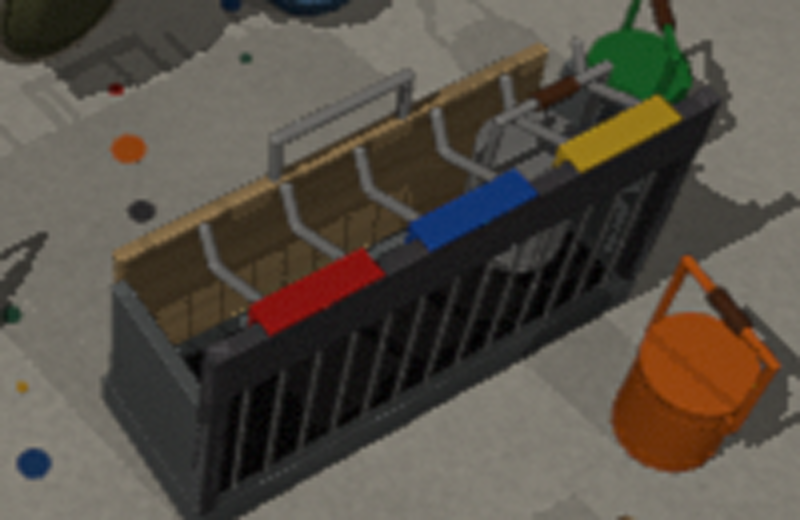

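View pics/c_top.png

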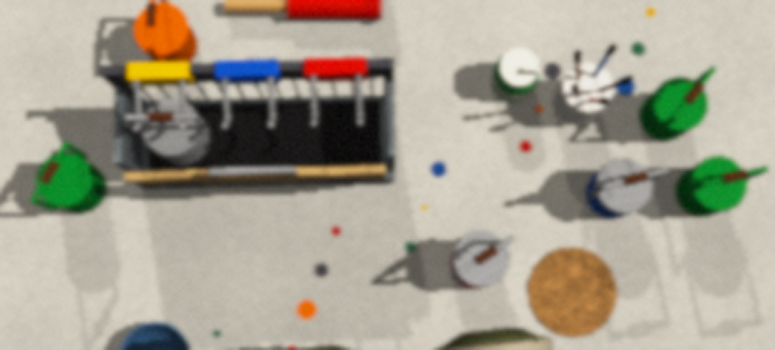

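The scene crop shows the shut front with its pull bar from (275,150) to (405,80) and the steel handle at (555,95) on the yellow prongs. The top crop confirms this order: yellow, blue, red. Next I refine the cabinet pose, using the prongs, pull bar and steel handle.

Run:
```python
from h import *
np.set_printoptions(precision=4,suppress=True)
a=np.radians(1.5); ex=np.array([np.cos(a),np.sin(a)]);ey=np.array([-np.sin(a),np.cos(a)])
for n in("top","scene"):
    p,W,H=cloud(n); h,s,v=H[...,0],H[...,1],H[...,2]; x,y,z=np.moveaxis(W,-1,0)
    X=x*ex[0]+y*ex[1]; Y=x*ey[0]+y*ey[1]
    print(n)
    m=(x>.5)&(x<.7)&(y>.18)&(y<.32)&(z>.225)&(z<.26)&(X<.66)
    print("steel bar",pca(W[m]))
    m=(x>.45)&(x<.7)&(z>.195)&(z<.23)&(y>.04)&(y<.19)&(X<.575); print("pull",m.sum(),np.median(W[m],0) if m.sum() else 0, pca(W[m]) if m.sum()>5 else 0)
    m=(x>.45)&(x<.7)&(z>.168)&(z<.182)&(y>-.08)&(y<.33)&(h>8)&(h<25)&(s>60)&(X<.6); P=W[m]
    print("board top",len(P),X[m].min(),np.median(X[m]),X[m].max(),Y[m].min(),Y[m].max(),"slope deg",np.degrees(np.arctan(np.polyfit(y[m],x[m],1)[0])))
    for nm,mk in (("rail",(v<70)&(s<90)),("plates",s>150)):
        m=mk&(z>.244)&(z<.27)&(x>.6)&(x<.75)&(y>-.1)&(y<.35)
        print(nm,m.sum(),np.percentile(X[m],[2,50,98]),np.percentile(Y[m],[1,99]),"slope",np.degrees(np.arctan(np.polyfit(y[m],x[m],1)[0])))
    # prongs, red and blue
    for Y0 in(-.016,.104):
      for sg in(-1,1):
        m=(abs(Y-(Y0+sg*.031))<.014)&(z>.215)&(z<.262)&(X>.55)&(X<.655)&(s<90)
        if m.sum()>4: print("prong",Y0,sg,m.sum(),np.median(Y[m]),X[m].min(),np.c_[X[m],z[m]][np.argsort(X[m])][:4].tolist())
```

```text
top
steel bar (array([0.6164, 0.2394]), np.float64(91.18775297528256), np.float64(0.09684781973688177), 165)
pull 101 [0.5381 0.1205 0.2175] (array([0.5384, 0.1172]), np.float64(91.09387696147175), np.float64(0.1165338312573045), 101)
board top 266 0.5389460421530404 0.5449136815750844 0.5527856464155724 -0.07912915905048709 0.28870195036184193 slope deg -1.7420226393775795
rail 38 [0.6711 0.6738 0.677 ] [-0.0851  0.2942] slope -1.8311534186617595
plates 530 [0.6628 0.6737 0.6855] [-0.0548  0.2653] slope -1.740070016266324
prong -0.016 -1 44 -0.046377887856353966 0.5968916667107278 [[0.5968916667107278, 0.2518820806372417], [0.5974857233732582, 0.24873840928334243], [0.5979124675341196, 0.24740228615580384], [0.5996843257939063, 0.2548498744615546]]
prong -0.016 1 41 0.015324964861689924 0.5950451292810764 [[0.5950451292810764, 0.25049893125385886], [0.5951068294224726, 0.2505464981146482], [0.5985972537479294, 0.2499295172845121], [0.5990636866810349, 0.24807525796841343]]
prong 0.104 -1 41 0.07345180818135386 0.5963618420264856 [[0.5963618420264856, 0.25037646898312804], [0.5967155
[... 1083 characters left out ...]
2508439975196574]]
prong -0.016 1 69 0.012005886527589688 0.5980359924593139 [[0.5980359924593139, 0.24998149382954932], [0.6003760474396342, 0.2447837495717646], [0.6004069336353838, 0.2401414384652015], [0.600857651259423, 0.25029359886949587]]
prong 0.104 -1 69 0.07010022699365391 0.5949254536977688 [[0.5949254536977688, 0.24775885986088445], [0.5972176440907114, 0.24935887971466214], [0.5986233076306009, 0.24710721200118232], [0.5988502282559649, 0.2499072178453129]]
prong 0.104 1 72 0.1320940244973397 0.5972625041865839 [[0.5972625041865839, 0.24792586916239537], [0.597651913199384, 0.2510434456221936], [0.5977591719299947, 0.2488858157583596], [0.5994269824135403, 0.24456014684860297]]
```

```bash
cat >> h.py <<'E'
from scipy.spatial.transform import Rotation as Ro
def go(p,yaw=1.7,grasp=True):
    """row to bring grasp point (or TCP) to world p, tool down, tool y at angle yaw from world x"""
    o=observe();R=o["tool_rot"];a=np.radians(yaw)
    y=np.array([np.cos(a),np.sin(a),0]);z=np.array([0,0,-1.]);T=np.c_[np.cross(y,z),y,z]
    t=np.array(p,float)-([0,0,grasp_offset] if grasp else 0)
    print("row",np.round(R.T@(t-o["position"])/.5,3).tolist(),np.round(Ro.from_matrix(R.T@T).as_rotvec()/np.pi,3).tolist())
E
python3 - <<'E'
from h import *
for n in("top","scene"):
    p,W,H=cloud(n); h,s,v=H[...,0],H[...,1],H[...,2]; x,y,z=np.moveaxis(W,-1,0); X=x+y*.0297
    for zl in (.06,.08,.1,.12,.14,.16,.175):
        m=(abs(z-zl)<.008)&(y>-.03)&(y<.18)&(X>.48)&(X<.6)&(h>8)&(h<25)&(s>60)
        if m.sum()>9: print(n,zl,m.sum(),np.round(np.percentile(X[m],[10,50,90]),4))
    m=(h>95)&(h<125)&(s>100)&(z<.06)&(z>.01)&(x>.2)&(x<.5)&(y>.05); print("bowl",np.median(W[m],0))
go([.541,.1165,.30]); go([.541,.1165,.215]); print(observe()["time_s"])
E
```

```text
top 0.06 10 [0.5506 0.5512 0.5517]
top 0.08 20 [0.5484 0.5491 0.5498]
top 0.1 14 [0.547  0.5475 0.5479]
top 0.12 12 [0.5448 0.5453 0.5461]
top 0.14 20 [0.5433 0.5439 0.5443]
top 0.16 17 [0.5413 0.5418 0.5423]
top 0.175 114 [0.5411 0.544  0.55  ]
bowl [0.27612851 0.28883432 0.0234896 ]
scene 0.06 156 [0.5619 0.5639 0.5656]
scene 0.08 161 [0.5602 0.5618 0.5638]
scene 0.1 163 [0.5581 0.5598 0.5618]
scene 0.12 173 [0.5563 0.5579 0.5597]
scene 0.14 181 [0.5545 0.5561 0.5575]
scene 0.16 185 [0.5525 0.5542 0.5555]
scene 0.175 303 [0.5443 0.5508 0.5541]
bowl [0.2597701  0.29261759 0.03069663]
row [1.099, -0.969, -0.1] [-0.0, -0.0, -0.404]
row [1.099, -0.969, 0.07] [-0.0, -0.0, -0.404]
0.4
```

```bash
python3 -m handwheel '[[[0,0,-0.14],[0,0,0]],[[0.55,-0.485,-0.14],[0,0,-0.404]],[[0.55,-0.485,-0.14],[0,0,-0.404]],[[0.55,-0.485,-0.14],[0,0,-0.404]],[[0.55,-0.485,-0.14],[0,0,-0.404]],[[0.55,-0.485,-0.14],[0,0,-0.404]],[[0.55,-0.485,-0.14],[0,0,-0.404]],[[0.55,-0.485,-0.14],[0,0,-0.404]],[[0.55,-0.485,-0.14],[0,0,-0.404]],[[0.55,-0.485,-0.14],[0,0,-0.404]]]' 0.5 40; python3 -c "
from h import *
go([.541,.1165,.29]); go([.541,.1165,.214])"
```

```text
time_s: 1.4
position: [0.3608, -0.1992, 0.3018]
tool_rot: [[-0.038, 0.999, 0.001], [0.999, 0.038, -0.0], [-0.0, 0.001, -1.0]]
ft_force: [-0.5, -1.0, 0.3]
grip_width: 0.043
gripper_force: 0.0
row [0.617, 0.384, 0.061] [0.0, 0.0, 0.003]
row [0.617, 0.384, 0.213] [0.0, 0.0, 0.003]
```

```bash
python3 -m handwheel '[[[0.617,0.384,0.05],[0,0,0.003]],[[0.617,0.384,0.05],[0,0,0.003]],[[0.617,0.384,0.05],[0,0,0.003]],[[0.617,0.384,0.05],[0,0,0.003]],[[0.617,0.384,0.05],[0,0,0.003]],[[0.617,0.384,0.05],[0,0,0.003]],[[0.617,0.384,0.05],[0,0,0.003]],[[0.617,0.384,0.05],[0,0,0.003]],[[0.617,0.384,0.14],[0,0,0.003]],[[0.617,0.384,0.213],[0,0,0.003]]]'; python3 -m handwheel '[[[0,0,0],[0,0,0]],[[0,0,0],[0,0,0]],[[0,0,0],[0,0,0]],[[0,0,0],[0,0,0]],[[0,0,0],[0,0,0]]]' 0 40
```

```text
time_s: 2.4
position: [0.5427, 0.1128, 0.1935]
tool_rot: [[-0.021, 1.0, 0.001], [1.0, 0.021, -0.0], [-0.0, 0.001, -1.0]]
ft_force: [-0.2, 0.5, -0.9]
grip_width: 0.0429
gripper_force: 0.0
time_s: 2.9
position: [0.5433, 0.1121, 0.1965]
tool_rot: [[-0.02, 1.0, 0.003], [1.0, 0.02, -0.001], [-0.001, 0.003, -1.0]]
ft_force: [-2.3, -1.3, 5.0]
grip_width: 0.0083
gripper_force: 39.7
```

```bash
python3 -m handwheel '[[[0,-0.035,0.005],[0,0,0]],[[0,-0.068,0.014],[0,0,0]],[[0,-0.1,0.025],[0,0,0]],[[0,-0.131,0.04],[0,0,0]],[[0,-0.16,0.058],[0,0,0]],[[0,-0.187,0.078],[0,0,0]],[[0,-0.212,0.102],[0,0,0]],[[0,-0.234,0.127],[0,0,0]],[[0,-0.234,0.127],[0,0,0]]]'
```

```text
time_s: 3.8
position: [0.4242, 0.1089, 0.1312]
tool_rot: [[-0.02, 1.0, -0.002], [1.0, 0.02, -0.003], [-0.003, -0.002, -1.0]]
ft_force: [-7.5, -10.9, 0.9]
grip_width: 0.0086
gripper_force: 42.2
```

```bash
python3 -m handwheel '[[[0,-0.02,0.028],[0,0,0]],[[0,-0.037,0.057],[0,0,0]],[[0,-0.051,0.088],[0,0,0]],[[0,-0.061,0.121],[0,0,0]],[[0,-0.069,0.154],[0,0,0]],[[0,-0.073,0.187],[0,0,0]],[[0,-0.074,0.202],[0,0,0]],[[0,-0.074,0.204],[0,0,0]],[[0,-0.074,0.204],[0,0,0]]]'
```

```text
time_s: 4.7
position: [0.3864, 0.1081, 0.0289]
tool_rot: [[-0.021, 1.0, -0.007], [1.0, 0.021, -0.003], [-0.003, -0.007, -1.0]]
ft_force: [-10.6, -17.8, -4.4]
grip_width: 0.0083
gripper_force: 44.5
```

```bash
python3 -m handwheel '[[[0,0,0],[0,0,0]],[[0,0,0],[0,0,0]],[[0,0,0],[0,0,0]],[[0,0,-0.1],[0,0,0]],[[0,0,-0.2],[0,0,0]],[[0,0,-0.3],[0,0,0]],[[0,0,-0.4],[0,0,0]],[[0,0,-0.5],[0,0,0]],[[0,0,-0.54],[0,0,0]],[[0,0,-0.54],[0,0,0]]]' 0.42 40
python3 - <<'E'
from h import *
p,W,H=cloud("scene","s1"); x,y,z=np.moveaxis(W,-1,0)
m=(y>-.06)&(y<.27)&(x>.40)&(x<.5)&(z>.02)&(z<.12); print("flap z fit",np.polyfit(x[m],z[m],1))
m=(x>.58)&(x<.65)&(y>.18)&(y<.32)&(z>.225)&(z<.26); print("steel bar",pca(W[m]))
go([.6155,.239,.30]); go([.6155,.239,.235])
E
```

```text
time_s: 5.7
position: [0.3899, 0.1096, 0.3024]
tool_rot: [[-0.02, 1.0, 0.008], [1.0, 0.02, 0.0], [-0.0, 0.008, -1.0]]
ft_force: [0.2, 0.6, -0.2]
grip_width: 0.0357
gripper_force: 0.0
flap z fit [-0.03977363  0.07340266]
steel bar (array([0.61531246, 0.23751024]), np.float64(91.05196712907149), np.float64(0.09691897991851449), 250)
row [0.25, 0.458, 0.039] [0.001, -0.0, -0.003]
row [0.25, 0.457, 0.169] [0.001, -0.0, -0.003]
```

View pics/s1.png

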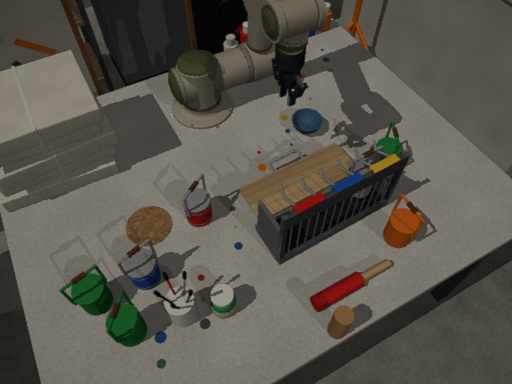

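The front is down and nearly level (scene view, around (300,180)), and nothing else was disturbed. Steel washer next.

```bash
python3 -m handwheel '[[[0.25,0.458,0.03],[0,0,-0.003]],[[0.25,0.458,0.03],[0,0,-0.003]],[[0.25,0.458,0.03],[0,0,-0.003]],[[0.25,0.458,0.03],[0,0,-0.003]],[[0.25,0.458,0.03],[0,0,-0.003]],[[0.25,0.458,0.03],[0,0,-0.003]],[[0.25,0.458,0.03],[0,0,-0.003]],[[0.25,0.458,0.1],[0,0,-0.003]],[[0.25,0.458,0.165],[0,0,-0.003]],[[0.25,0.458,0.165],[0,0,-0.003]]]'; python3 -m handwheel '[[[0,0,0],[0,0,0]],[[0,0,0],[0,0,0]],[[0,0,0],[0,0,0]],[[0,0,0],[0,0,0]],[[0,0,0],[0,0,0]]]' 0 70
```

```text
time_s: 6.75
position: [0.6127, 0.2381, 0.2122]
tool_rot: [[-0.029, 1.0, -0.01], [1.0, 0.029, -0.002], [-0.002, -0.01, -1.0]]
ft_force: [-0.2, -0.1, 0.6]
grip_width: 0.0362
gripper_force: 0.0
time_s: 7.25
position: [0.6146, 0.239, 0.22]
tool_rot: [[-0.029, 1.0, 0.001], [1.0, 0.029, 0.001], [0.0, 0.001, -1.0]]
ft_force: [-6.9, -0.8, 4.5]
grip_width: 0.012
gripper_force: 68.2
```

```bash
python3 -m handwheel '[[[0,0,-0.03],[0,0,0]],[[0,0,-0.062],[0,0,0]],[[0,0,-0.062],[0,0,0]],[[0,-0.07,-0.062],[0,0,0]],[[0,-0.15,-0.062],[0,0,0]],[[0,-0.23,-0.062],[0,0,0]],[[0,-0.31,-0.062],[0,0,0]],[[0,-0.38,-0.1],[0,0,0]],[[0,-0.4,-0.16],[0,0,0]],[[0,-0.4,-0.18],[0,0,0]]]'
python3 - <<'E'
from h import *
p,W,H=cloud("scene","s2"); x,y,z=np.moveaxis(W,-1,0)
go([.386,-.359,.31],-30);go([.386,-.359,.165],-30)
E
```

```text
time_s: 8.25
position: [0.4148, 0.2334, 0.3101]
tool_rot: [[-0.03, 1.0, 0.006], [1.0, 0.03, 0.002], [0.001, 0.006, -1.0]]
ft_force: [0.6, -1.0, -3.3]
grip_width: 0.0113
gripper_force: 68.8
row [-1.182, -0.095, 0.035] [0.002, -0.001, 0.176]
row [-1.183, -0.097, 0.325] [0.002, -0.001, 0.176]
```

View pics/s2.png

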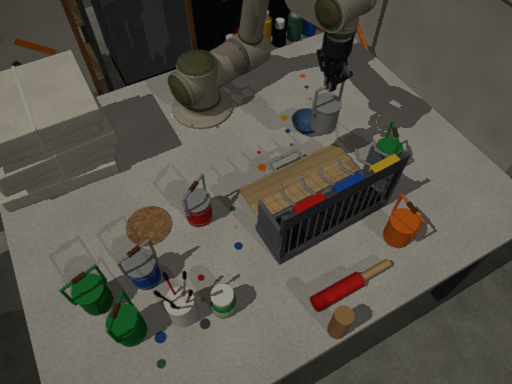

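```bash
python3 -m handwheel '[[[0,0,-0.05],[0,0,0]],[[-0.03,0,-0.09],[0,0,0.01]],[[-0.1,-0.01,-0.1],[0,0,0.03]],[[-0.18,-0.015,-0.1],[0,0,0.05]],[[-0.26,-0.02,-0.1],[0,0,0.07]],[[-0.34,-0.025,-0.1],[0,0,0.09]],[[-0.42,-0.03,-0.1],[0,0,0.11]],[[-0.5,-0.04,-0.1],[0,0,0.13]],[[-0.58,-0.045,-0.1],[0,0,0.15]],[[-0.66,-0.05,-0.1],[0,0,0.176]]]';python3 -c "
from h import *
go([.386,-.359,.36],-30);go([.386,-.359,.165],-30);print(observe()['q'])"
```

```text
time_s: 9.3
position: [0.4003, -0.0999, 0.3557]
tool_rot: [[0.503, 0.864, -0.001], [0.864, -0.503, 0.0], [0.0, -0.001, -1.0]]
ft_force: [1.7, 0.1, -3.2]
grip_width: 0.0118
gripper_force: 68.8
row [-0.462, 0.236, 0.029] [-0.0, -0.0, -0.001]
row [-0.462, 0.236, 0.419] [-0.0, -0.0, -0.001]
[-3.05554274e+01  3.62920743e+00  7.83316026e+01 -9.82054995e-05
  9.80914606e+01 -3.38809314e-01]
```

```bash
python3 -m handwheel '[[[-0.08,0.04,0],[0,0,0]],[[-0.16,0.08,0],[0,0,0]],[[-0.24,0.12,0],[0,0,0]],[[-0.32,0.16,0],[0,0,0]],[[-0.4,0.205,0],[0,0,0]],[[-0.462,0.236,0.05],[0,0,0]],[[-0.462,0.236,0.14],[0,0,0]],[[-0.462,0.236,0.22],[0,0,0]],[[-0.462,0.236,0.3],[0,0,0]],[[-0.462,0.236,0.36],[0,0,0]]]';python3 -m handwheel '[[[0,0,0.02],[0,0,0]],[[0,0,0.035],[0,0,0]],[[0,0,0.045],[0,0,0]],[[0,0,0.051],[0,0,0]],[[0,0,0.051],[0,0,0]]]'
```

```text
time_s: 10.3
position: [0.3861, -0.3566, 0.1728]
tool_rot: [[0.501, 0.866, -0.002], [0.866, -0.501, 0.003], [0.002, -0.004, -1.0]]
ft_force: [-0.3, -1.4, -3.2]
grip_width: 0.0114
gripper_force: 68.8
time_s: 10.8
position: [0.387, -0.3568, 0.1518]
tool_rot: [[0.5, 0.866, 0.001], [0.866, -0.5, -0.001], [-0.0, 0.001, -1.0]]
ft_force: [0.4, 0.4, -3.4]
grip_width: 0.0117
gripper_force: 68.8
```

Not touching yet, so I go down in small steps.

```bash
python3 -m handwheel '[[[0,0,0.004],[0,0,0]],[[0,0,0.006],[0,0,0]],[[0,0,0.006],[0,0,0]]]';python3 -m handwheel '[[[0,0,0.002],[0,0,0]],[[0,0,0.004],[0,0,0]],[[0,0,0.004],[0,0,0]]]'
```

```text
time_s: 11.1
position: [0.3869, -0.3568, 0.149]
tool_rot: [[0.5, 0.866, 0.001], [0.866, -0.5, -0.001], [-0.001, 0.001, -1.0]]
ft_force: [-0.5, 0.7, 2.0]
grip_width: 0.0115
gripper_force: 69.2
time_s: 11.4
position: [0.3872, -0.3573, 0.1489]
tool_rot: [[0.5, 0.866, 0.002], [0.866, -0.5, -0.004], [-0.002, 0.004, -1.0]]
ft_force: [-4.6, 3.4, 18.0]
grip_width: 0.0115
gripper_force: 71.1
```

```bash
python3 -m handwheel '[[[0,0,-0.003],[0,0,0]],[[0,0,-0.003],[0,0,0]]]'; python3 -m handwheel '[[[0,0,0],[0,0,0]],[[0,0,0],[0,0,0]],[[0,0,0],[0,0,0]],[[0,0,0],[0,0,0]],[[0,0,-0.04],[0,0,0]],[[0,0,-0.1],[0,0,0]],[[0,0,-0.18],[0,0,0]],[[0,0,-0.26],[0,0,0]],[[0,0,-0.34],[0,0,0]],[[0,0,-0.34],[0,0,0]]]' 0.42
cat >> h.py <<'E'
def handles():
  for n in("top","scene"):
    p,W,H=cloud(n); x,y,z=np.moveaxis(W,-1,0)
    m=((z>.14)&(z<.185)&(x<.75)&(x>.25)&(y<.0)&(y>-.7)).astype(np.uint8)
    k,l,st,ce=cv2.connectedComponentsWithStats(m,connectivity=8)
    for i in range(1,k):
        if st[i,4]>30: print(n,ce[i].round(),*[np.round(q,4) for q in pca(W[l==i])],np.median(z[l==i]).round(3))
  return p
E
python3 - <<'E'
from h import *
p=handles(); cv2.imwrite("pics/s3.png",p[:,:,::-1])
go([.43,-.2085,.30],33);go([.43,-.2085,.16],33)
E
```

```text
time_s: 11.6
position: [0.387, -0.357, 0.1489]
tool_rot: [[0.5, 0.866, 0.001], [0.866, -0.5, -0.002], [-0.001, 0.002, -1.0]]
ft_force: [-2.7, 1.4, 8.8]
grip_width: 0.0119
gripper_force: 70.1
time_s: 12.6
position: [0.3876, -0.3576, 0.323]
tool_rot: [[0.5, 0.866, 0.006], [0.866, -0.5, -0.008], [-0.004, 0.009, -1.0]]
ft_force: [0.0, 0.1, 0.2]
grip_width: 0.0361
gripper_force: 0.0
top [386. 157.] [ 0.6631 -0.5082] 140.9074 0.098 81 0.164
top [265. 168.] [ 0.622  -0.0723] 2.4311 0.1113 114 0.174
top [363. 191.] [ 0.539  -0.4198] 105.2417 0.097 79 0.162
top [403. 190.] [ 0.5423 -0.5606] 103.5976 0.0997 82 0.164
top [304. 222.] [ 0.429  -0.2078] 123.2122 0.0973 80 0.165
top [346. 234.] [ 0.3848 -0.3564] 58.1806 0.0354 37 0.17
scene [193. 187.] [ 0.4324 -0.2104] 122.995 0.1013 138 0.163
scene [137. 196.] [ 0.3892 -0.3563] 59.4567 0.0987 156 0.166
scene [271. 221.] [ 0.6302 -0.0774] 1.9881 0.1234 361 0.171
scene [133. 252.] [ 0.5419 -0.4225] 104.7361 0.0992 184 0.163
scene [ 78. 279.] [ 0.5457 -0.5638] 103.7603 0.0998 217 0.163
scene [167. 279.] [ 0.6533 -0.3783] 41.188 0.0111 37 0.168
scene [184. 278.] [ 0.6715 -0.3402] 92.9043 0.0143 35 0.166
scene [115. 311.] [ 0.6661 -0.5105] 141.0831 0.0993 215 0.163
row [0.3, -0.073, 0.073] [0.0, 0.0, -0.35]
row [0.3, -0.074, 0.353] [0.0, 0.0, -0.35]
```

View pics/s3.png

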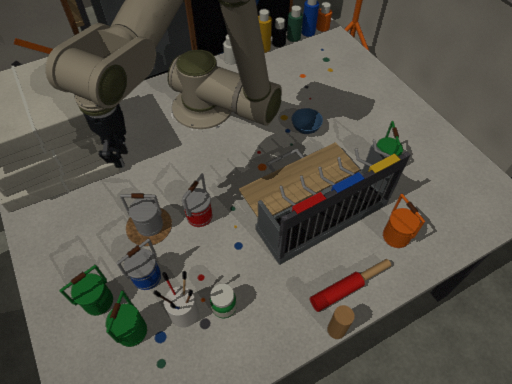

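Steel stands on the mat at (145,215) in the scene view. Red next, at (.4305,-.209), bar at 123°.

```bash
python3 -m handwheel '[[[0.1,-0.025,0],[0,0,-0.05]],[[0.2,-0.05,0],[0,0,-0.1]],[[0.3,-0.073,0],[0,0,-0.15]],[[0.3,-0.073,0.05],[0,0,-0.2]],[[0.3,-0.073,0.05],[0,0,-0.25]],[[0.3,-0.073,0.06],[0,0,-0.3]],[[0.3,-0.073,0.073],[0,0,-0.35]],[[0.3,-0.073,0.15],[0,0,-0.35]],[[0.3,-0.073,0.23],[0,0,-0.35]],[[0.3,-0.073,0.23],[0,0,-0.35]]]';python3 -c "
from h import *
go([.4307,-.2092,.163],33)"
```

```text
time_s: 13.7
position: [0.4278, -0.2065, 0.1978]
tool_rot: [[-0.544, 0.839, -0.009], [0.839, 0.544, 0.008], [0.011, -0.003, -1.0]]
ft_force: [-0.3, -0.2, 0.9]
grip_width: 0.0361
gripper_force: 0.0
row [-0.009, 0.002, 0.107] [-0.001, -0.004, -0.0]
```

```bash
python3 -m handwheel '[[[-0.008,0.002,0.05],[0,-0.002,0]],[[-0.008,0.002,0.105],[0,0,0]],[[-0.008,0.002,0.107],[0,0,0]]]';python3 -m handwheel '[[[0,0,0],[0,0,0]],[[0,0,0],[0,0,0]],[[0,0,0],[0,0,0]],[[0,0,0],[0,0,0]],[[0,0,0],[0,0,0]],[[0,0,-0.05],[0,0,0]],[[0,0,-0.13],[0,0,0]],[[0,0,-0.22],[0,0,0]],[[0,0,-0.29],[0,0,0]],[[0,0,-0.29],[0,0,0]]]' 0 70; python3 -c "
from h import *
go([.45,-.0055,.31],1.7);print(observe()['q'])"
```

```text
time_s: 14.0
position: [0.4324, -0.2106, 0.1478]
tool_rot: [[-0.544, 0.839, -0.004], [0.839, 0.544, 0.003], [0.005, -0.001, -1.0]]
ft_force: [-0.4, 0.7, -0.2]
grip_width: 0.0359
gripper_force: 0.0
time_s: 15.0
position: [0.4342, -0.2118, 0.2993]
tool_rot: [[-0.545, 0.839, 0.008], [0.839, 0.545, -0.006], [-0.009, 0.003, -1.0]]
ft_force: [0.9, -1.1, -4.2]
grip_width: 0.011
gripper_force: 69.1
row [0.329, 0.251, 0.014] [0.002, 0.003, 0.174]
[-4.00879649e+01  1.22448042e+01  7.69680736e+01  9.97062630e-03
  9.02292322e+01 -7.30930084e+01]
```

```bash
python3 -m handwheel '[[[0.04,0.03,0],[0,0,0.02]],[[0.1,0.08,0],[0,0,0.06]],[[0.17,0.13,0],[0,0,0.1]],[[0.24,0.18,0],[0,0,0.14]],[[0.3,0.23,0],[0,0,0.174]],[[0.329,0.251,0.02],[0,0,0.174]],[[0.329,0.251,0.05],[0,0,0.174]],[[0.329,0.251,0.08],[0,0,0.174]],[[0.329,0.251,0.08],[0,0,0.174]],[[0.329,0.251,0.08],[0,0,0.174]]]'
python3 - <<'E'
from h import *
for n in("scene","top"):
    p,W,H=cloud(n,n+"4"); x,y,z=np.moveaxis(W,-1,0)
    m=(x>.38)&(x<.52)&(y>-.08)&(y<.08)&(z>.25)&(z<.285); print("bar",pca(W[m]),np.median(z[m]))
    m=(x>.38)&(x<.52)&(y>-.08)&(y<.08)&(z>.185)&(z<.22); print("lid",m.sum(),np.median(W[m],0),cv2.minEnclosingCircle(W[m][:,:2].astype(np.float32)))
go([.6205,-.001,.269],1.7)
E
```

```text
time_s: 16.0
position: [0.4487, -0.0049, 0.2542]
tool_rot: [[-0.029, 1.0, -0.001], [1.0, 0.029, 0.0], [0.0, -0.001, -1.0]]
ft_force: [0.6, 0.4, -3.7]
grip_width: 0.0113
gripper_force: 69.0
bar (array([ 0.45566039, -0.00315225]), np.float64(84.26076323206613), np.float64(0.09667291072707997), 124) 0.26677669771978757
lid 594 [ 0.45211213 -0.0034869   0.19799651] ((0.44974255561828613, -0.0028352439403533936), 0.04952099546790123)
  return _methods._mean(a, axis=axis, dtype=dtype,
  ret = um.true_divide(
h.py:11: RuntimeWarning: Mean of empty slice.
  m=np.median(P[:,:2],0);P=P[np.hypot(*(P[:,:2]-m).T)<.07];c=P[:,:2].mean(0)
  avg = a.mean(axis, **keepdims_kw)
h.py:12: RuntimeWarning: Degrees of freedom <= 0 for slice
  s,V=np.linalg.eigh(np.cov((P[:,:2]-c).T));a=V[:,1];t=(P[:,:2]-c)@a
  c *= np.true_divide(1, fact)
  c *= np.true_divide(1, fact)
Traceback (most recent call last):
  File "h.py", line 13, in pca
    return c+a*(t.min()+t.max())/2,np.degrees(np.arctan2(a[1],a[0]))%180,np.ptp(t),len(P)
                ~~~~~^^
ValueError: zero-size array to reduction operation minimum which has no identity
```

View pics/scene4.png

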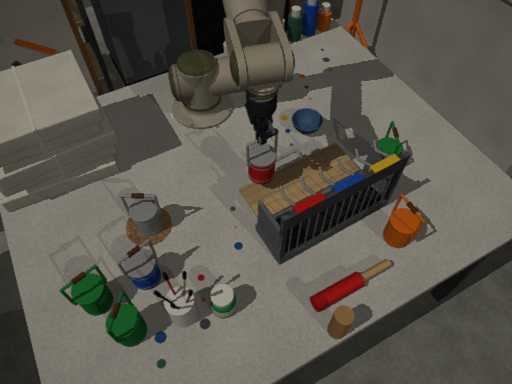

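Red is held upright in front of its hook (scene view (262,165)). Now moving in.

```bash
python3 -m handwheel '[[[0,0,-0.009],[0,0,0]],[[0,0.06,-0.01],[0,0,0]],[[0,0.12,-0.01],[0,0,0]],[[0,0.18,-0.01],[0,0,0]],[[0,0.23,-0.01],[0,0,0]],[[0,0.27,-0.01],[0,0,0]],[[0,0.31,-0.01],[0,0,0]],[[-0.002,0.34,-0.01],[0,0,0]],[[-0.002,0.346,-0.01],[0,0,0]],[[-0.002,0.346,-0.01],[0,0,0]]]';python3 -m handwheel '[[[0,0,0.02],[0,0,0]],[[0,0,0.04],[0,0,0]],[[0,0,0.055],[0,0,0]],[[0,0,0.06],[0,0,0]],[[0,0,0.06],[0,0,0]]]'
```

```text
time_s: 17.1
position: [0.6218, -0.0009, 0.2593]
tool_rot: [[-0.029, 1.0, -0.0], [1.0, 0.029, 0.0], [0.0, -0.0, -1.0]]
ft_force: [0.5, 0.5, -3.2]
grip_width: 0.0115
gripper_force: 69.0
time_s: 17.6
position: [0.6216, -0.0008, 0.2288]
tool_rot: [[-0.029, 1.0, -0.001], [1.0, 0.029, 0.0], [0.0, -0.001, -1.0]]
ft_force: [-0.8, 0.3, -2.9]
grip_width: 0.011
gripper_force: 69.0
```

```bash
python3 -m handwheel '[[[0,0,0.004],[0,0,0]],[[0,0,0.007],[0,0,0]],[[0,0,0.007],[0,0,0]]]'; python3 -m handwheel '[[[0,0,0.003],[0,0,0]],[[0,0,0.006],[0,0,0]],[[0,0,0.006],[0,0,0]]]'
```

```text
time_s: 17.9
position: [0.6218, -0.0008, 0.2257]
tool_rot: [[-0.029, 1.0, -0.0], [1.0, 0.029, -0.0], [-0.0, -0.0, -1.0]]
ft_force: [-0.2, 0.2, -3.2]
grip_width: 0.0114
gripper_force: 69.0
time_s: 18.2
position: [0.6221, -0.0009, 0.225]
tool_rot: [[-0.029, 1.0, 0.003], [1.0, 0.029, -0.001], [-0.001, 0.003, -1.0]]
ft_force: [-2.5, 0.4, 9.3]
grip_width: 0.0113
gripper_force: 70.6
```

Seated: the force is now upward. Release and rise.

```bash
python3 -m handwheel '[[[0,0,0],[0,0,0]],[[0,0,0],[0,0,0]],[[0,0,0],[0,0,0]],[[0,0,0],[0,0,0]],[[0,0,-0.03],[0,0,0]],[[0,0,-0.08],[0,0,0]],[[0,0,-0.14],[0,0,0]],[[0,-0.1,-0.18],[0,0,0]],[[0,-0.2,-0.18],[0,0,0]],[[0,-0.2,-0.18],[0,0,0]]]' 0.42;  python3 - <<'E'
from h import *
p=handles()
p,W,H=cloud("scene","s5"); x,y,z=np.moveaxis(W,-1,0)
m=(x>.57)&(x<.65)&(abs(y)<.08)&(z>.225)&(z<.25); print("bar",pca(W[m]),np.median(z[m]))
m=(x>.56)&(x<.68)&(abs(y)<.08)&(z>.16)&(z<.18); print("lid",m.sum(),np.median(W[m],0))
go([.5415,-.422,.30],15)
E
```

```text
time_s: 19.2
position: [0.5172, -0.0031, 0.3134]
tool_rot: [[-0.029, 1.0, -0.002], [1.0, 0.029, 0.0], [0.0, -0.002, -1.0]]
ft_force: [1.0, 1.0, -0.5]
grip_width: 0.036
gripper_force: 0.0
top [386. 157.] [ 0.6631 -0.5081] 140.8811 0.0983 82 0.164
top [266. 165.] [ 0.626  -0.0747] 5.9612 0.103 57 0.174
top [363. 191.] [ 0.5391 -0.42  ] 104.9054 0.0963 80 0.164
top [403. 190.] [ 0.5426 -0.5615] 103.6825 0.0971 82 0.163
top [346. 234.] [ 0.3868 -0.353 ] 60.3084 0.0978 84 0.167
scene [137. 196.] [ 0.3893 -0.3561] 59.2242 0.0984 155 0.166
scene [285. 208.] [ 0.6196 -0.0241] 126.9784 0.0476 138 0.169
scene [271. 221.] [ 0.6303 -0.0774] 2.0967 0.1237 353 0.171
scene [133. 252.] [ 0.542  -0.4224] 104.7285 0.0992 184 0.163
scene [ 78. 278.] [ 0.5456 -0.5639] 103.7223 0.1001 216 0.163
scene [167. 279.] [ 0.6532 -0.3787] 41.3354 0.0129 35 0.167
scene [184. 279.] [ 0.6716 -0.3407] 99.3664 0.0157 35 0.167
scene [115. 312.] [ 0.6655 -0.5101] 141.211 0.1011 218 0.163
bar (array([0.62244974, 0.00131543]), np.float64(91.36938466019286), np.float64(0.09848670845313895), 249) 0.2380210004697911
lid 414 [ 0.61821579 -0.0265715   0.17051697]
row [-0.837, 0.014, 0.064] [0.0, 0.0, -0.074]
```

View pics/s5.png

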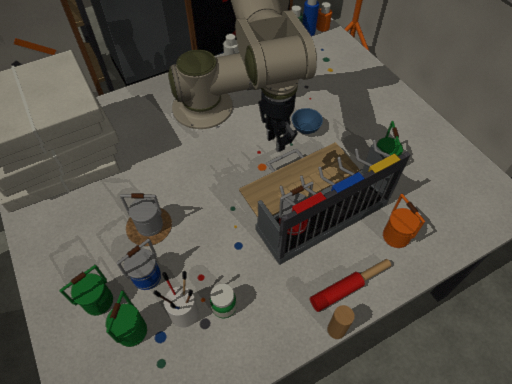

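Red hangs at (298,215) in the scene view, bar at (.622,.001,.238). Blue has not moved.

```bash
python3 -m handwheel '[[[-0.09,0,0],[0,0,0]],[[-0.18,0,0],[0,0,-0.02]],[[-0.27,0,0],[0,0,-0.04]],[[-0.36,0.005,0],[0,0,-0.06]],[[-0.45,0.01,0],[0,0,-0.074]],[[-0.54,0.012,0],[0,0,-0.074]],[[-0.63,0.014,0],[0,0,-0.074]],[[-0.72,0.014,0],[0,0,-0.074]],[[-0.81,0.014,0.02],[0,0,-0.074]],[[-0.838,0.014,0.06],[0,0,-0.074]]]'; python3 -m handwheel '[[[0,0,0.08],[0,0,0]],[[0,0,0.13],[0,0,0]],[[0,0,0.14],[0,0,0]]]'; python3 -c "
from h import *
go([.5412,-.4218,.163],14.9)"
```

```text
time_s: 20.35
position: [0.5414, -0.4276, 0.2811]
tool_rot: [[-0.255, 0.967, 0.001], [0.967, 0.255, -0.002], [-0.002, 0.0, -1.0]]
ft_force: [0.4, -0.4, 0.3]
grip_width: 0.0357
gripper_force: 0.0
time_s: 20.65
position: [0.5411, -0.4224, 0.2082]
tool_rot: [[-0.259, 0.966, -0.005], [0.966, 0.259, 0.005], [0.006, -0.003, -1.0]]
ft_force: [0.2, 0.3, 0.2]
grip_width: 0.0359
gripper_force: 0.0
row [0.0, 0.001, 0.128] [-0.001, -0.002, 0.0]
```

```bash
python3 -m handwheel '[[[0,0,0.07],[0,0,0]],[[0,0,0.12],[0,0,0]],[[0,0,0.128],[0,0,0]],[[0,0,0.128],[0,0,0]]]';python3 -m handwheel '[[[0,0,0],[0,0,0]],[[0,0,0],[0,0,0]],[[0,0,0],[0,0,0]],[[0,0,0],[0,0,0]],[[0,0,0],[0,0,0]],[[0,0,-0.05],[0,0,0]],[[0,0,-0.13],[0,0,0]],[[0,0,-0.22],[0,0,0]],[[0,0,-0.29],[0,0,0]],[[0,0,-0.3],[0,0,0]]]' 0 70; python3 -c "
from h import *
go([.45,.114,.33],1.7);print(observe()['q'])"
```

```text
time_s: 21.05
position: [0.5418, -0.4229, 0.1495]
tool_rot: [[-0.259, 0.966, 0.001], [0.966, 0.259, -0.001], [-0.001, 0.0, -1.0]]
ft_force: [0.2, -0.4, 0.0]
grip_width: 0.0357
gripper_force: 0.0
time_s: 22.05
position: [0.5417, -0.4228, 0.3043]
tool_rot: [[-0.259, 0.966, 0.006], [0.966, 0.259, -0.007], [-0.008, 0.004, -1.0]]
ft_force: [0.4, -0.7, -3.3]
grip_width: 0.0111
gripper_force: 69.1
row [1.084, 0.101, -0.022] [0.002, 0.002, 0.074]
[-4.78212391e+01  3.51409345e+01  3.96793886e+01  8.42521753e-03
  1.04661495e+02 -6.28242150e+01]
```

```bash
python3 -m handwheel '[[[0.04,0,-0.03],[0,0,0]],[[0.11,-0.01,-0.04],[0,0,0.01]],[[0.19,-0.02,-0.04],[0,0,0.02]],[[0.27,-0.03,-0.04],[0,0,0.04]],[[0.35,-0.05,-0.04],[0,0,0.05]],[[0.43,-0.06,-0.04],[0,0,0.06]],[[0.5,-0.08,-0.04],[0,0,0.074]],[[0.56,-0.09,-0.04],[0,0,0.074]],[[0.59,-0.094,-0.04],[0,0,0.074]],[[0.59,-0.094,-0.04],[0,0,0.074]]]'; python3 -c "
from h import *
go([.45,.114,.274],1.7)"
```

```text
time_s: 23.05
position: [0.4188, -0.1482, 0.3185]
tool_rot: [[-0.031, 1.0, -0.0], [1.0, 0.031, 0.001], [0.001, -0.0, -1.0]]
ft_force: [0.2, -0.4, -3.8]
grip_width: 0.0118
gripper_force: 69.0
row [0.522, 0.079, 0.127] [-0.0, -0.0, 0.0]
```

```bash
python3 -m handwheel '[[[0.04,0.01,0],[0,0,0]],[[0.11,0.02,0],[0,0,0]],[[0.19,0.03,0],[0,0,0]],[[0.27,0.04,0],[0,0,0]],[[0.35,0.05,0],[0,0,0]],[[0.43,0.06,0.03],[0,0,0]],[[0.49,0.07,0.06],[0,0,0]],[[0.522,0.079,0.1],[0,0,0]],[[0.522,0.079,0.12],[0,0,0]],[[0.522,0.079,0.12],[0,0,0]]]';  python3 - <<'E'
from h import *
p,W,H=cloud("scene","s6"); x,y,z=np.moveaxis(W,-1,0)
m=(x>.38)&(x<.52)&(y>.04)&(y<.18)&(z>.185)&(z<.22); print("lid",m.sum(),np.median(W[m],0),cv2.minEnclosingCircle(W[m][:,:2].astype(np.float32)))
o=observe(); print(o["position"])
go([.6185,.119,.25],1.7)
E
```

```text
time_s: 24.05
position: [0.4513, 0.1118, 0.2571]
tool_rot: [[-0.029, 1.0, -0.004], [1.0, 0.029, -0.001], [-0.0, -0.004, -1.0]]
ft_force: [-0.5, 0.4, -3.6]
grip_width: 0.011
gripper_force: 69.0
lid 564 [0.4562155  0.10973304 0.20082794] ((0.45435649156570435, 0.1106974333524704), 0.04993091896176338)
[0.45169186 0.11150334 0.25836022]
row [0.006, 0.334, 0.054] [-0.0, 0.0, -0.0]
```

View pics/s6.png

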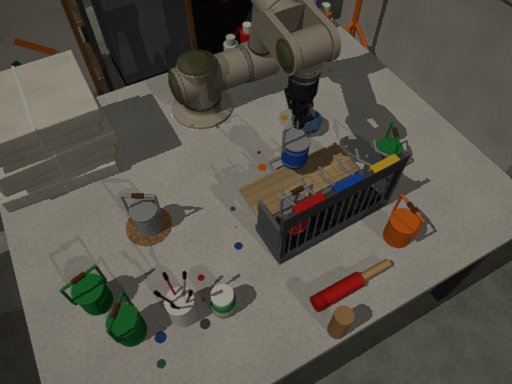

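Blue is held upright at (295,150) in the scene view. Moving it onto the blue hook.

```bash
python3 -m handwheel '[[[0.006,0.01,-0.004],[0,0,0]],[[0.006,0.06,-0.004],[0,0,0]],[[0.006,0.12,-0.004],[0,0,0]],[[0.006,0.18,-0.004],[0,0,0]],[[0.006,0.23,-0.004],[0,0,0]],[[0.006,0.27,-0.004],[0,0,0]],[[0.006,0.31,-0.004],[0,0,0]],[[0.006,0.33,-0.004],[0,0,0]],[[0.006,0.337,-0.004],[0,0,0]],[[0.006,0.337,-0.004],[0,0,0]]]';python3 -m handwheel '[[[0,0,0.02],[0,0,0]],[[0,0,0.04],[0,0,0]],[[0,0,0.056],[0,0,0]],[[0,0,0.062],[0,0,0]],[[0,0,0.066],[0,0,0]],[[0,0,0.066],[0,0,0]]]'
```

```text
time_s: 25.1
position: [0.6201, 0.1198, 0.2611]
tool_rot: [[-0.028, 1.0, 0.001], [1.0, 0.028, -0.0], [-0.0, 0.001, -1.0]]
ft_force: [-0.2, -0.5, -3.8]
grip_width: 0.0111
gripper_force: 69.0
time_s: 25.7
position: [0.6196, 0.1204, 0.2278]
tool_rot: [[-0.029, 1.0, -0.0], [1.0, 0.029, 0.0], [0.0, -0.0, -1.0]]
ft_force: [0.8, 0.0, -2.9]
grip_width: 0.011
gripper_force: 68.9
```

```bash
python3 -m handwheel '[[[0,0,0.003],[0,0,0]],[[0,0,0.006],[0,0,0]],[[0,0,0.006],[0,0,0]]]'; python3 -m handwheel '[[[0,0,0.003],[0,0,0]],[[0,0,0.006],[0,0,0]],[[0,0,0.006],[0,0,0]]]'
```

```text
time_s: 26.0
position: [0.6199, 0.1204, 0.226]
tool_rot: [[-0.029, 1.0, 0.002], [1.0, 0.029, -0.0], [-0.0, 0.002, -1.0]]
ft_force: [-0.7, -0.4, 3.2]
grip_width: 0.0109
gripper_force: 69.9
time_s: 26.3
position: [0.6201, 0.1204, 0.2256]
tool_rot: [[-0.029, 1.0, 0.006], [1.0, 0.029, -0.0], [-0.0, 0.006, -1.0]]
ft_force: [-5.8, -0.5, 17.8]
grip_width: 0.0116
gripper_force: 71.6
```

```bash
python3 -m handwheel '[[[0,0,-0.004],[0,0,0]],[[0,0,-0.004],[0,0,0]],[[0,0,-0.004],[0,0,0]],[[0,0,-0.004],[0,0,0]],[[0,0,-0.03],[0,0,0]],[[0,0,-0.08],[0,0,0]],[[0,0,-0.15],[0,0,0]],[[0,-0.1,-0.15],[0,0,0]],[[0,-0.2,-0.15],[0,0,0]],[[0,-0.3,-0.15],[0,0,0]]]' 0.5
python3 - <<'E'
from h import *
handles()
p,W,H=cloud("scene","s7"); x,y,z=np.moveaxis(W,-1,0)
for Y in(0,.12):
    m=(x>.57)&(x<.65)&(abs(y-Y)<.07)&(z>.225)&(z<.25); print("bar",pca(W[m]),np.median(z[m]))
p,W,H=cloud("top"); x,y,z=np.moveaxis(W,-1,0)
for Y in(0,.12):
    m=(x>.57)&(x<.65)&(abs(y-Y)<.07)&(z>.225)&(z<.25); print("bar",pca(W[m]),np.median(z[m]))
go([.388,.1085,.0475],1.7)
E
```

```text
time_s: 27.3
position: [0.4679, 0.1159, 0.2964]
tool_rot: [[-0.029, 1.0, -0.0], [1.0, 0.029, 0.0], [0.0, -0.0, -1.0]]
ft_force: [1.2, 0.2, 0.9]
grip_width: 0.0427
gripper_force: 0.0
top [386. 157.] [ 0.662  -0.5073] 140.8914 0.0986 80 0.164
top [265. 168.] [ 0.6216 -0.0723] 2.3355 0.1114 115 0.175
top [249. 171.] [ 0.6077 -0.016 ] 151.3044 0.0588 119 0.169
top [403. 190.] [ 0.5423 -0.5605] 103.905 0.0968 82 0.165
top [346. 234.] [ 0.3864 -0.3535] 60.4965 0.0987 84 0.168
scene [137. 196.] [ 0.3892 -0.3562] 59.6896 0.0996 151 0.166
scene [285. 208.] [ 0.6197 -0.0244] 128.8413 0.0487 136 0.169
scene [271. 221.] [ 0.6304 -0.0773] 1.9958 0.1234 363 0.171
scene [ 78. 279.] [ 0.5458 -0.5638] 103.6846 0.0998 217 0.163
scene [167. 279.] [ 0.6541 -0.3777] 19.4154 0.0159 39 0.169
scene [184. 278.] [ 0.6712 -0.3402] 101.1415 0.0146 36 0.166
scene [115. 312.] [ 0.6658 -0.5101] 141.1264 0.1002 217 0.164
bar (array([0.62273932, 0.00144921]), np.float64(91.6828604421798), np.float64(0.09678658510348748), 249) 0.2380738238946261
bar (array([0.62008885, 0.11996924]), np.float64(91.22161377652793), np.float64(0.0987363362945532), 254) 0.23877494447961595
bar (array([0.62185524, 0.00371534]), np.float64(89.83706954788342), np.float64(0.09503975184169089), 146) 0.23843492941387673
bar (array([0.6204781 , 0.12177782]), np.float64(91.21104777900658), np.float64(0.09786049490198209), 149) 0.23837098019120445
row [-0.01, -0.164, 0.537] [0.0, 0.0, -0.0]
```

View pics/s7.png

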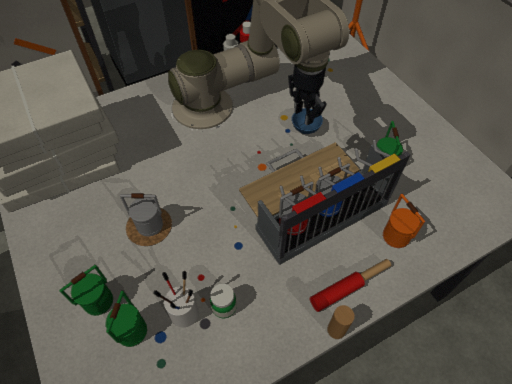

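Red hangs at (298,215), blue at (330,195), steel stands on the mat at (145,215). Shutting the front.

```bash
python3 -m handwheel '[[[-0.01,-0.08,0],[0,0,0]],[[-0.01,-0.164,0.05],[0,0,0]],[[-0.01,-0.164,0.14],[0,0,0]],[[-0.01,-0.164,0.23],[0,0,0]],[[-0.01,-0.164,0.32],[0,0,0]],[[-0.01,-0.164,0.4],[0,0,0]],[[-0.01,-0.164,0.46],[0,0,0]],[[-0.01,-0.164,0.51],[0,0,0]],[[-0.01,-0.164,0.535],[0,0,0]],[[-0.01,-0.164,0.535],[0,0,0]]]' 0.38; python3 -m handwheel '[[[0,0,0],[0,0,0]],[[0,0,0],[0,0,0]],[[0,0,0],[0,0,0]],[[0,0,0],[0,0,0]],[[0,0,0],[0,0,0]]]' 0 40
```

```text
time_s: 28.5
position: [0.3886, 0.1085, 0.0276]
tool_rot: [[-0.029, 1.0, -0.003], [1.0, 0.029, 0.0], [0.0, -0.003, -1.0]]
ft_force: [-0.7, 0.5, 1.2]
grip_width: 0.0322
gripper_force: 0.0
time_s: 29.0
position: [0.3864, 0.1085, 0.0294]
tool_rot: [[-0.03, 1.0, -0.004], [1.0, 0.03, -0.0], [-0.0, -0.004, -1.0]]
ft_force: [-5.1, -1.9, -4.6]
grip_width: 0.0085
gripper_force: 38.8
```

```bash
python3 -m handwheel '[[[0,0.005,-0.044],[0,0,0]],[[0,0.012,-0.077],[0,0,0]],[[0,0.023,-0.109],[0,0,0]],[[0,0.037,-0.14],[0,0,0]],[[0,0.054,-0.17],[0,0,0]],[[0,0.084,-0.211],[0,0,0]],[[0,0.121,-0.246],[0,0,0]],[[0,0.121,-0.246],[0,0,0]]]'
```

```text
time_s: 29.8
position: [0.4472, 0.1103, 0.1557]
tool_rot: [[-0.03, 1.0, -0.003], [1.0, 0.03, -0.001], [-0.001, -0.003, -1.0]]
ft_force: [-21.5, -2.7, 25.3]
grip_width: 0.0084
gripper_force: 41.7
```

```bash
python3 -m handwheel '[[[0,0.017,-0.021],[0,0,0]],[[0,0.037,-0.035],[0,0,0]],[[0,0.06,-0.047],[0,0,0]],[[0,0.083,-0.058],[0,0,0]],[[0,0.107,-0.067],[0,0,0]],[[0,0.131,-0.074],[0,0,0]],[[0,0.156,-0.079],[0,0,0]],[[0,0.181,-0.083],[0,0,0]],[[0,0.181,-0.083],[0,0,0]]]'
```

```text
time_s: 30.7
position: [0.5402, 0.1131, 0.1958]
tool_rot: [[-0.029, 1.0, 0.004], [1.0, 0.029, 0.0], [0.0, 0.004, -1.0]]
ft_force: [2.4, 1.1, 8.1]
grip_width: 0.0083
gripper_force: 41.5
```

```bash
python3 -m handwheel '[[[0,0.015,-0.001],[0,0,0]],[[0,0.03,-0.001],[0,0,0]],[[0,0.03,-0.001],[0,0,0]]]'; python3 -m handwheel '[[[0,0.006,0],[0,0,0]],[[0,0.012,0],[0,0,0]],[[0,0.012,0],[0,0,0]]]'
```

```text
time_s: 31.0
position: [0.5546, 0.1136, 0.1962]
tool_rot: [[-0.029, 1.0, 0.003], [1.0, 0.029, 0.0], [0.0, 0.003, -1.0]]
ft_force: [1.0, -0.2, 5.3]
grip_width: 0.0084
gripper_force: 41.7
time_s: 31.3
position: [0.5562, 0.1136, 0.1962]
tool_rot: [[-0.03, 1.0, -0.007], [1.0, 0.03, -0.001], [-0.001, -0.007, -1.0]]
ft_force: [-21.3, -2.4, 15.3]
grip_width: 0.0082
gripper_force: 42.8
```

Against its stop. Release, clear off and check.

```bash
python3 -m handwheel '[[[0,0,0],[0,0,0]],[[0,0,0],[0,0,0]],[[0,-0.006,0],[0,0,0]],[[0,-0.008,0],[0,0,0]],[[0,-0.008,-0.05],[0,0,0]],[[0,-0.008,-0.12],[0,0,0]],[[0,-0.008,-0.2],[0,0,0]],[[0,-0.1,-0.25],[0,0,0]],[[0,-0.2,-0.25],[0,0,0]],[[0,-0.28,-0.25],[0,0,0]]]' 0.36; python3 -m handwheel '[[[0,0,0],[0,0,0]],[[0,0,0],[0,0,0]],[[0,0,0],[0,0,0]]]'
python3 - <<'E'
from h import *
p,W,H=cloud("scene","s8"); h,s=H[...,0],H[...,1]; x,y,z=np.moveaxis(W,-1,0); X=x+y*.0297
for Y in(0,.12):
    m=(x>.575)&(x<.65)&(abs(y-Y)<.07)&(z>.23)&(z<.25); print("bar",pca(W[m]),np.median(z[m]))
for zl in(.06,.08,.1,.12,.14,.16,.175):
    m=(abs(z-zl)<.008)&(y>-.05)&(y<.29)&(X>.48)&(X<.6)&(h>8)&(h<25)&(s>60); print(zl,m.sum(),np.median(X[m]) if m.any() else 0)
m=(x>.5)&(X<.58)&(z>.205)&(z<.23)&(y>.04)&(y<.19); print("pull",m.sum(),np.median(W[m],0))
m=(abs(x-.388)<.06)&(abs(y+.357)<.06)&(z>.09)&(z<.105);print("steel lid",np.median(W[m],0))
E
```

```text
time_s: 32.3
position: [0.4179, 0.1096, 0.3199]
tool_rot: [[-0.029, 1.0, 0.002], [1.0, 0.029, -0.0], [-0.0, 0.002, -1.0]]
ft_force: [0.4, -0.7, 0.3]
grip_width: 0.0309
gripper_force: 0.0
time_s: 32.6
position: [0.4207, 0.1095, 0.3193]
tool_rot: [[-0.029, 1.0, 0.0], [1.0, 0.029, 0.0], [0.0, 0.0, -1.0]]
ft_force: [0.1, -0.1, 0.5]
grip_width: 0.0306
gripper_force: 0.0
bar (array([0.62274558, 0.001857  ]), np.float64(90.82867675736018), np.float64(0.09775743385788546), 236) 0.23808937491370807
bar (array([0.62107136, 0.10940807]), np.float64(91.98685076754136), np.float64(0.11728817587302243), 237) 0.23857286011728396
0.06 42 0.5650768875996706
0.08 74 0.5650203701418113
0.1 108 0.5651129834139144
0.12 74 0.5651329495977087
0.14 162 0.5648326540748652
0.16 248 0.5652823034263592
0.175 440 0.5624875329016765
pull 155 [0.55800332 0.11339254 0.21835886]
steel lid [ 0.3908242  -0.35719409  0.09769244]
```

View pics/s8.png

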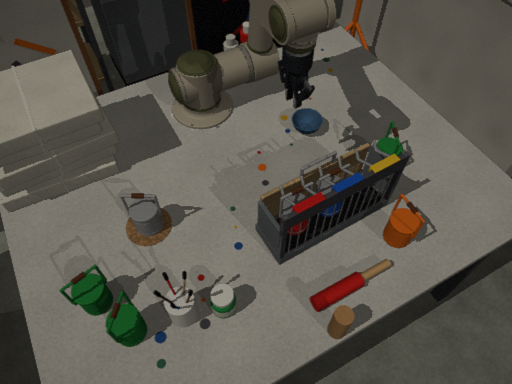

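The front is vertical: its inner face sits at X ≈ .565 at every height. Red (298,210) and blue (330,195) hang, steel stands on the mat (145,215), and the robot is clear.

```bash
python3 -c "
from rig import *
print(close_job())"
```

```text
the job is handed in; nothing more can be done
None
```

The job is handed in (no verdict was returned): steel washer standing on the cork mat, red and blue hung on their own hooks, no yellow washer present, front shut, and the jar, pot and bowl left alone.

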